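Build up and clamp a specimen stack in the inspection fixture

TASK

Build the specimen stack in the pocket of the inspection fixture: first the specimen block, then the spacer frame flat on it, then the cover disc on top, all lying lengthwise in the pocket. Push each one gently but firmly home against the end stop (feel for it: its setting changes, so do not ram it) and square against the tall side fence, before the next goes on, so that the three finish flush with one another; then swing the clamp arm down until its pad sits on the cover. Leave the other things on the bench where they are.

Things in the scene. Friction and masses are not known exactly. Their poses are not given: they have to be found in the camera images.
- fixture: Inspection fixture bolted to the bench. Origin: underside of its base plate, mid-pocket; x points from the front lip to the end stop, y to the tall side fence, z up. Base plate x -85 to 140, y -75 to 75, 12 mm thick; its top is the pocket floor. Low wall facing the fence: inner face y = -35, top z 38. Front lip: inner face x = -61, 12 thick, top z 28 (mm, fixture frame).
- fence (a point): Middle of the tall side fence's inner face at floor height: (0, 35, 12) mm in the fixture frame. Fence in two pieces, x -61 to -20 and 34 to 75 mm, 14 thick, top z 66; the low wall facing it (10 thick) has the same pieces. The gap x -20 to 34 in both is open for the fingers.
- stop_rail: Steel rail, 30 x 30 x 6 mm, fixed on the base plate at (82, 3, 12) mm (its origin, fixture axes). It carries the adjustable end stop that closes the pocket's far end: a steel block, y -20 to 26, z 18 to 66 mm, 14 thick. The stop is locked with its contact face anywhere between x = 59 and 69 mm in the fixture frame; the setting differs every time and is not reported.
- block: Specimen block, solid aluminium with a flush round resin face on top, 110 (x) x 60 (y) x 32 (z) mm, about 0.4 kg. Origin: centre of its underside.
- spacer: Spacer, flat aluminium rectangular frame with an open window 60 x 32 mm, square corners, 110 (x) x 60 (y) x 14 (z) mm. Origin: centre of its underside.
- cover: Cover disc, flat solid aluminium plate with rounded corners (15 mm radius) and a small flush round glass, 110 (x) x 60 (y) x 12 (z) mm. Origin: centre of its underside.
- clamp (a joint): Angle of the hinged clamp arm, rad: 0 = level, its rubber pad resting on a full stack (top 70 mm above the bench); about 1.6 = upright (open); below 0 something is missing under the pad. Stiff hinge: stays where left. Hinge axis along the fixture's y through (115, 0, 85) mm, between two posts (y = +-24, top z 98).
- clamp_handle (a point): Middle of the round black handle (24 mm diameter, 45 long, along the arm) at the end of the clamp arm, 145 mm from the hinge axis and, with the arm level, 5 mm above it. With the arm level it points to the fixture's -x. The arm is 22 mm wide, 12 thick.
- puck_a: Bystander: black resin puck, 40 mm diameter, 22 high. Origin: centre of its underside.
- puck_b: Bystander: grey resin puck, 40 mm diameter, 22 high. Origin: centre of its underside.
- mouse: Bystander: computer mouse, 100 x 58 x 33 mm. Origin: centre of its underside.
- marker: Bystander: marker pen, 130 x 14 x 14 mm. Origin: centre of its underside.
- jar: Bystander: white jar, 60 mm diameter, 80 high. Origin: centre of its underside.
- tape: Bystander: roll of tape lying flat, 90 mm diameter, 22 high. Origin: centre of its underside.
- driver: Bystander: screwdriver, about 180 mm long, lying.
There are look-alikes about, which are no part of the job. Leave any green look-alike of the block alone.

How it is judged:
By the outcome, as a careful person would: the job done as asked, in the order asked, and still so for the second after the job is handed in, with the robot touching nothing.
It also fails if it takes over 72 s, if anything falls off the work surface, if the arm or the gripper's body presses on something with over 40 N, if the wrist force passes 120 N, or if a joint passes its speed limit or range.

ROBOT

A 6-joint arm with a two-finger parallel gripper is mounted at the origin on the work surface. World frame = base frame: x ahead of the robot, y to its left, z up, the work surface at z = 0. Lengths are in m, angles in rad, forces in N, time in s.
With the tool pointing down it reaches from about 0.35 to 0.975 m from the base axis. Payload 4.9 kg.
Tool frame: the origin (TCP) lies on the centre line of the jaws, within the pads' length; the fingertips stand 19 mm ahead of it and the grasp point (between the pads) is the TCP; z points along the fingers, y is the line along which they close (so a half turn about z gives the same grasp; the last joint's range is limited). The gripper opens to 85 mm and grips with 20 to 120 N. Pads are 22 mm wide; open, the fingers measure 114 mm over their backs; the gripper's body (76 mm by 85 mm) begins 54 mm behind the grasp point. The pads swing forward as they close: fully open they stand 13 mm farther back than shut.
Start: joints at [1.073, 0.053, 1.613, -0, 1.476, -0.119], TCP at [0.231, 0.581, 0.25] pointing down, gripper open.
Joint ranges: [-3.01, 3.01], [-1.01, 2.22], [0.06, 2.58], [-1.02, 4.17], [0.09, 2.62], [-3.14, 3.14]. Speed limits (rad/s): [2.57, 2.57, 3.14, 3.14, 3.14, 3.14].

INTERFACE

Orientations are given as a unit quaternion [w, x, y, z].
In Python, from plant import state, grab_frame, ticket, spotter gives the robot as it stands.
- The arm moves only by the tool apply_moves, never from a script. Its argument "series" is a list of rows, each an object of numbers: "jaw": the closure, from 0 (fully open) to 1 (shut); "dx", "dy", "dz": the shift along the tool's x, y, z in mm; "turn": the turn about the tool's z in rad. A call has 1 to 5 rows; each row is the pose to reach, as a shift and turn from the pose commanded when the call began, along the tool's axes at that moment; what a row does not reach only later rows make up. A row lasts 1/12 s, in which the tool goes at most 41.7 mm and 7.16 degrees, less where a joint would pass 70% of its speed; a pose out of reach is approached as far as the arm can. A call with a gripper value outside its range is refused whole. The fingers move at their own pace and stop on an object; the grip force is fixed at half the most. Time passes only in rows, so rows that repeat a pose let the fingers close. It gives the time, the measured TCP pose, the force, the opening and the grip force at its end, in the units of the state.
- state(): the state, without advancing time (a new reading comes with each control period).
- grab_frame(name): name is "scene" or "top"; returns a dict with "pixels" (400x640x3 uint8, red, green, blue), "mtx" (3x3 intrinsics, pixels), "dist_coeffs" ([k1, k2, p1, p2, k3] as OpenCV has them; the pictures are not rectified), "camera_from_world" (4x4, takes a point from world to camera coordinates). Camera axes: x right, y down, z forward; pixel columns grow to the right and rows downward; lengths in m; the calibration is good to about 2 mm. A picture is of the moment at which its call begins. There is no depth.
- ticket.job_done(): hands the job in; it is judged then, once.
Trained networks look in a picture, given as the dict that the camera call returned (one of the last four; its "shot" number tells which), for a name from the list of things; names that differ only in an ending like _2 or _b are one class to them, and where a whole thing is asked for, a point or a joint stands for the part that bears it (a point fixed in the world has none). Each returns a list of dicts, best first, with "conf" (0 to 1); they miss things now and then, are a little off and sometimes report something else, mostly with a low value. They report only what shows in the picture. A call takes as long as a camera call. They do not tell look-alikes from the thing itself.
- spotter.outline_of(picture, target): "region" (400x640 bool, what is visible of it) and "extent" ([left, top, right, bottom] in pixels, round what is visible of it).
The state is a dict: "time": time; "joint_pos": joint angles; "joint_vel": joint speeds; "joint_efforts": joint torques, N m; "tool_pos": TCP position; "tool_rot": TCP orientation; "contact_force": force on the tool from outside, world axes, zero at the start; "ft_torque": the same for the moment, N m; "gripper_width": opening from 0.0 (shut) to 1.0 (fully open); "grasp_force": force on a finger pad.
Only numpy, scipy, OpenCV 4.12 (cv2) and the standard library are available. Lean on these libraries where they do the work, as an engineer would, in place of code of your own. Each camera call takes 0.05 s, during which the arm holds its last target. There are 200 camera calls.

## Working session

There is one attempt and no reset: what is moved stays moved. The work goes in short steps, Python scripts to look and compute and a tool call to move; the robot and the scene stay as the last step left them, time stands still between calls to the robot, and variables do not carry over. Pictures are saved under pics/ and viewed, at most 10 in all, crops included, and the job is handed in when it is done.

Besides the shell and the picture viewer there is one more tool, called after "Request:" by a JSON object that holds its "api" and its "payload". apply_moves: Moves the arm, as the interface text tells. Its arguments: {"type":"object","properties":{"series":{"type":"array","items":{"type":"object","properties":{"jaw":{"type":"number"},"dx":{"type":"number"},"dy":{"type":"number"},"dz":{"type":"number"},"turn":{"type":"number"}}}}},"required":["series"]}

```bash
ls; mkdir -p pics
cat > h.py <<'E'
import numpy as np, cv2
from plant import state, grab_frame, ticket, spotter
def save(f,name,crop=None,scale=1):
    im=f["pixels"][:,:,::-1]
    if crop: l,t,r,b=crop; im=im[t:b,l:r]
    if scale!=1: im=cv2.resize(im,None,fx=scale,fy=scale,interpolation=cv2.INTER_CUBIC)
    cv2.imwrite("pics/"+name,im)
def proj(f,P):
    T=np.array(f["camera_from_world"]);P=np.atleast_2d(np.array(P,float))
    return cv2.projectPoints(P,cv2.Rodrigues(T[:3,:3])[0],T[:3,3],np.array(f["mtx"]),np.array(f["dist_coeffs"]))[0][:,0]
def ray(f,px):
    T=np.array(f["camera_from_world"])
    u=cv2.undistortPoints(np.array(px,float).reshape(-1,1,2),np.array(f["mtx"]),np.array(f["dist_coeffs"]))[:,0]
    d=np.c_[u,np.ones(len(u))]@T[:3,:3]
    return -T[:3,:3].T@T[:3,3], d
def atz(f,px,z):
    c,d=ray(f,px); return c+d*((z-c[2])/d[:,2])[:,None]
E
python3 - <<'E'
from h import *
s=state();print(s)
a=grab_frame("scene");b=grab_frame("top")
for n,f in(("scene",a),("top",b)):
    save(f,n+"0.png"); T=np.array(f["camera_from_world"]);print(n,-T[:3,:3].T@T[:3,3],T[2,:3],f["mtx"],f["shot"])
    for t in("fixture","block","spacer","cover","clamp","clamp_handle","stop_rail"):
        print(n,t,[(round(o["conf"],2),o["extent"],int(o["region"].sum())) for o in spotter.outline_of(f,t)])
E
```

```text
pics
{'time': 0.0, 'joint_pos': array([ 1.07299475e+00,  5.33790001e-02,  1.61427590e+00,  1.65154618e-05,
        1.47598055e+00, -1.18983824e-01]), 'joint_vel': array([ 0.00042817, -0.00113921,  0.00054879, -0.00061412,  0.00080698,
       -0.00136327]), 'joint_efforts': array([ 2.23386582e-03, -3.93675649e+01, -3.70182931e+01,  4.37884012e-05,
        6.87388223e-03, -1.53789489e-05]), 'tool_pos': array([0.23085057, 0.58018929, 0.24906005]), 'tool_rot': array([-3.17854926e-04,  1.88279055e-01,  9.82115041e-01, -9.70717586e-04]), 'contact_force': array([ 0.38018119, -0.00628598,  0.32067134]), 'ft_torque': array([ 0.04632358,  0.02227099, -0.00416049]), 'grasp_force': 0.0, 'gripper_width': 1.0020442200576274}
scene [ 1.02965159 -0.24252407  0.96764282] [-0.51387707  0.2711584  -0.81388174] [[380.39222167   0.         317.05269986]
 [  0.         380.39222167 198.65026784]
 [  0.           0.           1.        ]] 1
scene fixture [(0.58, [297.3, 196.1, 363.1, 271.1], 3660)]
scene block [(0.97, [384.4, 120.2, 414.1, 151.7], 556), (0.96, [427.6, 138.3, 461.0, 162.4], 636), (0.95, [33
[... 568 characters left out ...]
539]
 [  0.           0.           1.        ]] 2
top fixture [(0.68, [285.7, 122.5, 345.1, 221.4], 3380)]
top block [(0.95, [233.4, 146.8, 264.2, 179.8], 699), (0.81, [144.9, 195.6, 180.7, 234.1], 711), (0.68, [212.4, 276.8, 251.6, 306.1], 739), (0.57, [180.4, 235.8, 202.2, 273.5], 683), (0.43, [403.6, 108.2, 431.7, 137.6], 448)]
top spacer [(0.82, [419.2, 185.7, 437.6, 213.7], 441)]
top cover [(0.97, [233.9, 204.7, 259.7, 239.3], 642)]
top clamp []
top clamp_handle [(0.81, [322.9, 122.1, 335.6, 151.5], 228), (0.3, [463.8, 206.1, 489.5, 223.9], 393)]
top stop_rail [(0.64, [312.9, 157.4, 327.6, 172.5], 136), (0.48, [251.8, 87.5, 259.7, 120.6], 159), (0.42, [233.1, 144.7, 263.8, 178.7], 643)]
```

Run:
```python
import cv2
a=cv2.imread("pics/scene0.png");b=cv2.imread("pics/top0.png")
cv2.imwrite("pics/s1.png",cv2.resize(a[90:310,150:480],None,fx=2.4,fy=2.4,interpolation=cv2.INTER_CUBIC))
cv2.imwrite("pics/t1.png",cv2.resize(b[70:330,120:520],None,fx=2,fy=2,interpolation=cv2.INTER_CUBIC))
```

```text
(no output)
```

View pics/s1.png

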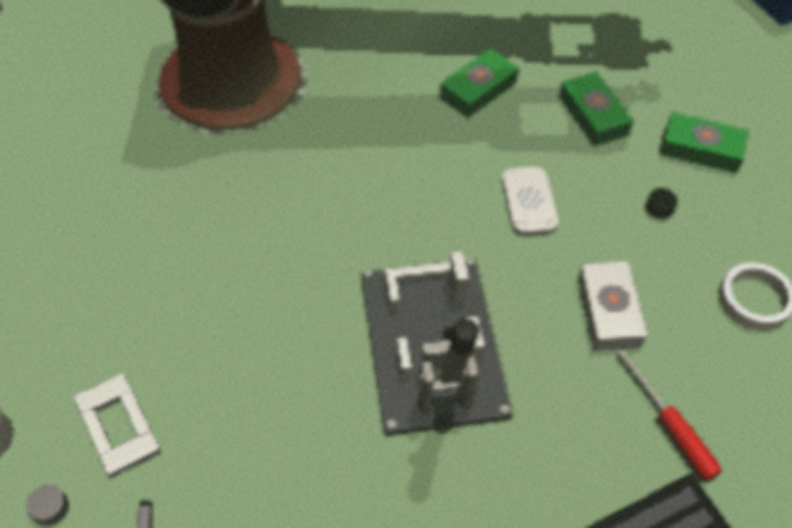

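View pics/t1.png

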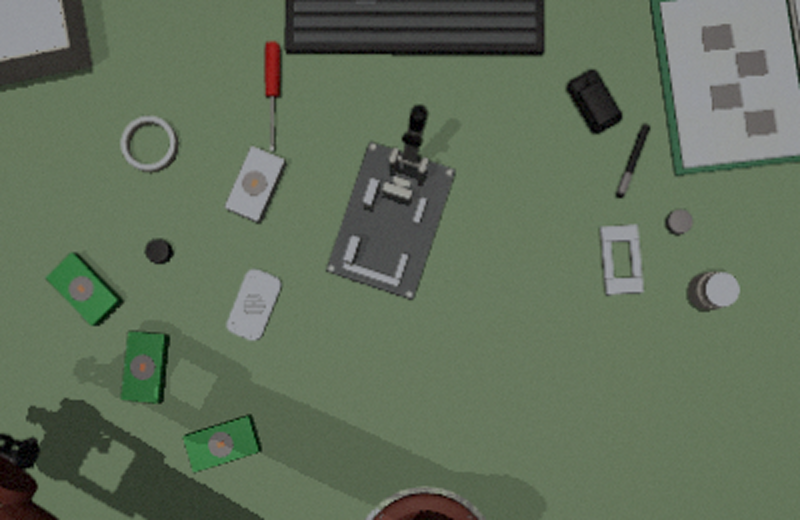

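```bash
cat > fit.py <<'E'
from h import *
from scipy.optimize import minimize
def corners(x,y,yaw,z,L,W,H,r=0.,off=(0,0)):
    if r: 
        a=np.linspace(0,np.pi/2,6);q=[]
        for k,(sx,sy) in enumerate([(1,1),(-1,1),(-1,-1),(1,-1)]):
            t=a+k*np.pi/2;q+=list(zip(sx*(L/2-r)+r*np.cos(t),sy*(W/2-r)+r*np.sin(t)))
        q=np.array(q)
    else: q=np.array([(L/2,W/2),(-L/2,W/2),(-L/2,-W/2),(L/2,-W/2)])
    q=q+np.array(off);c,s=np.cos(yaw),np.sin(yaw)
    q=q@np.array([[c,s],[-s,c]])+[x,y]
    return np.r_[np.c_[q,np.full(len(q),z)],np.c_[q,np.full(len(q),z+H)]]
S=8
def cover(f,P,box,hole=None):
    l,t,r,b=box;m=np.zeros(((b-t)*S,(r-l)*S),np.uint8)
    def fill(P,v):
        h=cv2.convexHull(((proj(f,P)+.5-[l,t])*S-.5).astype(np.float32))
        cv2.fillConvexPoly(m,np.round(h*16).astype(np.int32),v,shift=4)
    fill(P,255)
    return cv2.resize(m,None,fx=1/S,fy=1/S,interpolation=cv2.INTER_AREA)/255.
def soft(f,box,thr=(.385,.345)):
    l,t,r,b=box;p=f["pixels"][t:b,l:r].astype(float);g=p[...,1]/(p.sum(2)+1)
    bg=np.percentile(g,90);return np.clip((bg-g)/(bg-1/3.)*1.,0,1)
def fit(views,p0,dims,r=0.,off=(0,0),fillhole=False,zfree=True,pad=10):
    D=[]
    for f in views:
        q=proj(f,corners(*p0,*dims,r,off));l,t=(q.min(0)-pad).astype(int);R,b=(q.max(0)+pad).astype(int)
        m=soft(f,(l,t,R,b))
        if fillhole:
            k=(m>.5).astype(np.uint8);c,_=cv2.findContours(k,cv2.RETR_EXTERNAL,cv2.CHAIN_APPROX_NONE)
            z=np.zeros_like(k);cv2.drawContours(z,[max(c,key=cv2.contourArea)],-1,1,-1)
            z=cv2.erode(z,np.ones((5,5)));m=np.maximum(m,z)
        D.append((f,(l,t,R,b),m))
    def cost(v):
        x,y,w=v[:3];z=v[3] if zfree else p0[3]
        return sum(np.abs(cover(f,corners(x,y,w,z,*dims,r,off),bx)-m).sum() for f,bx,m in D)
    best=None
    v=np.array(p0 if zfree else p0[:3],float)
    for k in range(3):
        st=np.array([.008,.008,.1,.006][:len(v)])/(k+1)
        sim=np.vstack([v]+[v+np.eye(len(v))[i]*st for i in range(len(v))])
        o=minimize(cost,v,method="Nelder-Mead",options=dict(initial_simplex=sim,xatol=1e-5,fatol=.01));v=o.x
    return v,o.fun
E
cat > m.py <<'E'
from fit import *
a=grab_frame("scene");b=grab_frame("top")
def c(u,v,z):return atz(b,[(120+u/2,70+v/2)],z)[0]
def run(n,u,v,dims,yaw,**k):
    g=c(u,v,dims[2]);p0=[g[0],g[1],yaw,0.]
    for nm,vs,zf in(("both",[a,b],True),("top",[b],False),("scene",[a],False)):
        o=fit(vs,p0,dims,zfree=zf,**k);print(n,nm,np.round(o[0]*[1e3,1e3,57.3,1e3][:len(o[0])],1),round(o[1],1))
run("block",255,184,(.11,.06,.032),-.3)
run("cover",254,304,(.11,.06,.012),-.3,r=.015)
run("spacer",621,259,(.11,.06,.014),.05,fillhole=True)
run("fixture",391,221,(.225,.15,.012),-.25,off=(0.0,0),pad=6,fillhole=True)
E
python3 m.py
```

```text
block both [603.8 279.8 -23.1   2.4] 422.1
block top [604.2 280.5 -22.9] 160.6
block scene [601.7 280.2 -24. ] 253.8
cover both [408.5 280.9 -20.8   2.7] 265.5
cover top [408.9 281.4 -20.7] 115.5
cover scene [406.7 281.  -20.7] 143.6
spacer both [ 484.  -317.4    4.5    2.2] 301.5
spacer top [ 484.7 -317.9    4.4] 105.1
spacer scene [ 482.  -317.8    4.2] 194.8
fixture both [546.9  58.6 -18.2   1.9] 755.0
fixture top [547.8  59.  -18.3] 307.0
fixture scene [543.5  59.3 -18.3] 407.0
```

```bash
cat > go.py <<'E'
import sys
from h import *
FX=np.array([520.8,67.2]);FY=np.radians(-18.2)
def fix(x,y): c,s=np.cos(FY),np.sin(FY);return FX+[c*x-s*y,s*x+c*y]
def rel(X,Y,Z,yaw):
    """target TCP world mm; yaw=part x-axis deg (tool x = -part x)"""
    s=state();w,x,y,z=s["tool_rot"]
    from scipy.spatial.transform import Rotation as R
    M=R.from_quat([x,y,z,w]).as_matrix()
    d=M.T@(np.array([X,Y,Z])-s["tool_pos"]*1e3)
    ty=np.degrees(np.arctan2(M[1,1],M[0,1]))-90
    print("t",round(s["time"],2),"d",np.round(d,1),"turn",round(np.radians(-(yaw-ty)),4),"now",np.round(s["tool_pos"]*1e3,1),"yaw",round(ty,2),"F",np.round(s["contact_force"],1))
if __name__=="__main__":
    a=sys.argv
    if a[1]=="f": p=fix(float(a[2]),float(a[3]));rel(*p,float(a[4]),np.degrees(FY))
    else: rel(*map(float,a[2:6]))
E
python3 go.py w 603.8 279.8 110 -23.1
```

```text
t 0.9 d [-457.5 -141.8  140.3] turn 0.0244 now [231.1 580.7 250.3] yaw -21.7 F [-1.   0.7 -0.1]
```

Request:
{"api": "apply_moves", "payload": {"series": [{"dx": -36,"dy": -11,"dz": 11,"jaw": 0},{"dx": -72,"dy": -22,"dz": 22,"jaw": 0},{"dx": -108,"dy": -33,"dz": 33,"jaw": 0},{"dx": -144,"dy": -44,"dz": 44,"jaw": 0},{"dx": -180,"dy": -55,"dz": 55,"jaw": 0,"turn": 0.024}]}}

```text
invalid input at $.series[0]: expected keys jaw, dx, dy, dz, turn
```

Request:
{"api": "apply_moves", "payload": {"series": [{"dx": -36,"dy": -11,"dz": 11,"jaw": 0},{"dx": -72,"dy": -22,"dz": 22,"jaw": 0},{"dx": -108,"dy": -33,"dz": 33,"jaw": 0},{"dx": -144,"dy": -44,"dz": 44,"jaw": 0},{"dx": -180,"dy": -55,"dz": 55,"jaw": 0}]}}

```text
invalid input at $.series[0]: expected keys jaw, dx, dy, dz, turn
```

```bash
python3 go.py w 603.8 279.8 26 -23.1
```

```text
t 0.9 d [-457.5 -141.8  224.3] turn 0.0244 now [231.1 580.7 250.3] yaw -21.7 F [-1.   0.7 -0.1]
```

All five keys are needed in every row.

Request:
{"api": "apply_moves", "payload": {"series": [{"dx": -36,"dy": -11,"dz": 11,"jaw": 0,"turn": 0.024},{"dx": -72,"dy": -22,"dz": 22,"jaw": 0,"turn": 0.024},{"dx": -108,"dy": -33,"dz": 33,"jaw": 0,"turn": 0.024},{"dx": -144,"dy": -44,"dz": 44,"jaw": 0,"turn": 0.024},{"dx": -180,"dy": -55,"dz": 55,"jaw": 0,"turn": 0.024}]}}

```text
time: 1.32
tool_pos: [0.3791, 0.4619, 0.195]
tool_rot: [0.0, 0.2, 0.98, 0.0]
contact_force: [0.1, 0.6, 0.3]
gripper_width: 0.998
grasp_force: 0.0
```

Request:
{"api": "apply_moves", "payload": {"series": [{"dx": -36,"dy": -11,"dz": 11,"jaw": 0,"turn": 0},{"dx": -72,"dy": -22,"dz": 22,"jaw": 0,"turn": 0},{"dx": -108,"dy": -33,"dz": 33,"jaw": 0,"turn": 0},{"dx": -144,"dy": -44,"dz": 44,"jaw": 0,"turn": 0},{"dx": -180,"dy": -55,"dz": 55,"jaw": 0,"turn": 0}]}}

```text
time: 1.73
tool_pos: [0.5233, 0.3405, 0.14]
tool_rot: [0.0, 0.2, 0.98, 0.0]
contact_force: [0.7, -0.1, 0.9]
gripper_width: 1.002
grasp_force: 0.0
```

```bash
python3 go.py w 603.8 279.8 26 -23.1
```

```text
t 1.73 d [-97.8 -24.3 114. ] turn 0.0003 now [523.3 340.5 140. ] yaw -23.08 F [ 0.7 -0.1  0.9]
```

Request:
{"api": "apply_moves", "payload": {"series": [{"dx": -36,"dy": -9,"dz": 15,"jaw": 0,"turn": 0},{"dx": -72,"dy": -18,"dz": 30,"jaw": 0,"turn": 0},{"dx": -98,"dy": -24.3,"dz": 45,"jaw": 0,"turn": 0},{"dx": -98,"dy": -24.3,"dz": 60,"jaw": 0,"turn": 0},{"dx": -98,"dy": -24.3,"dz": 60,"jaw": 0,"turn": 0}]}}

```text
time: 2.15
tool_pos: [0.6014, 0.2791, 0.0762]
tool_rot: [-0.003, 0.201, 0.98, -0.002]
contact_force: [-1.3, -0.4, -1.3]
gripper_width: 1.004
grasp_force: 0.0
```

```bash
python3 go.py w 603.8 279.8 26 -23.1
python3 - <<'E'
from h import *
f=grab_frame("scene");save(f,"s2.png",(360,120,500,260),4);g=grab_frame("top");save(g,"t2.png",(200,110,300,210),5)
x=cv2.imread("pics/s2.png");y=cv2.resize(cv2.imread("pics/t2.png"),(400,400));x=cv2.resize(x,(400,400));cv2.imwrite("pics/g2.png",np.hstack([x,y]))
E
```

```text
t 2.15 d [-2.2  1.8 50.2] turn -0.0023 now [601.4 279.1  76.2] yaw -23.23 F [-1.3 -0.4 -1.3]
```

View pics/g2.png

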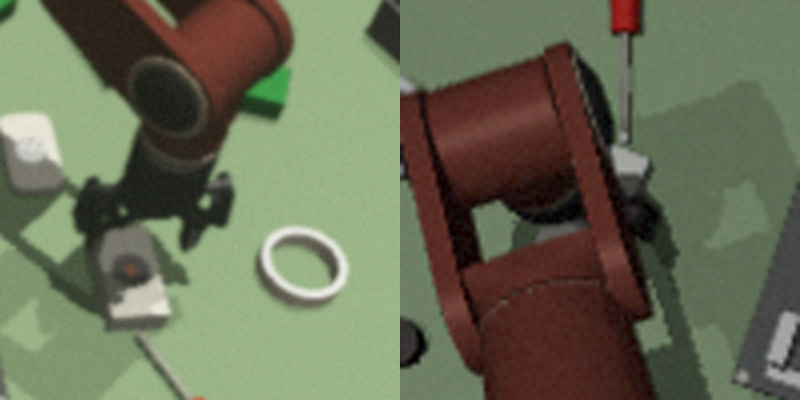

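Request:
{"api": "apply_moves", "payload": {"series": [{"dx": -1,"dy": 0.5,"dz": 20,"jaw": 0,"turn": 0},{"dx": -1.5,"dy": 1,"dz": 38,"jaw": 0,"turn": 0},{"dx": -1.5,"dy": 1,"dz": 50,"jaw": 0,"turn": 0},{"dx": -1.5,"dy": 1,"dz": 50,"jaw": 0,"turn": 0},{"dx": -1.5,"dy": 1,"dz": 50,"jaw": 0.3,"turn": 0}]}}

```text
time: 2.67
tool_pos: [0.6037, 0.2821, 0.0304]
tool_rot: [-0.0, 0.199, 0.98, -0.0]
contact_force: [0.3, 0.2, -0.0]
gripper_width: 0.886
grasp_force: 0.0
```

Request:
{"api": "apply_moves", "payload": {"series": [{"dx": 0,"dy": 0,"dz": 0,"jaw": 0.6,"turn": 0},{"dx": 0,"dy": 0,"dz": 0,"jaw": 0.7,"turn": 0},{"dx": 0,"dy": 0,"dz": 0,"jaw": 0.7,"turn": 0},{"dx": 0,"dy": 0,"dz": 0,"jaw": 0.7,"turn": 0}]}}

```text
time: 3.0
tool_pos: [0.6057, 0.2821, 0.0325]
tool_rot: [0.001, 0.2, 0.98, 0.001]
contact_force: [-1.7, 0.1, 6.4]
gripper_width: 0.684
grasp_force: 69.6
```

```bash
python3 go.py f -1.5 0 100
```

```text
t 3.0 d [  -4.7 -230.9  -68. ] turn -0.0849 now [605.7 282.1  32.5] yaw -23.07 F [-1.7  0.1  6.4]
```

Request:
{"api": "apply_moves", "payload": {"series": [{"dx": 0,"dy": 0,"dz": -10,"jaw": 0.7,"turn": 0},{"dx": 0,"dy": 0,"dz": -30,"jaw": 0.7,"turn": 0},{"dx": 0,"dy": 0,"dz": -55,"jaw": 0.7,"turn": 0},{"dx": 0,"dy": -15,"dz": -75,"jaw": 0.7,"turn": 0},{"dx": 0,"dy": -45,"dz": -85,"jaw": 0.7,"turn": -0.05}]}}

```text
time: 3.42
tool_pos: [0.5884, 0.2419, 0.1185]
tool_rot: [0.002, 0.174, 0.985, 0.002]
contact_force: [1.6, -1.1, -3.1]
gripper_width: 0.684
grasp_force: 68.4
```

```bash
python3 go.py f -1.5 0 100;python3 -c "
from h import *
s=state();print(s['gripper_width'],s['grasp_force'])"
```

```text
t 3.42 d [   5.3 -187.5   17.7] turn -0.0319 now [588.4 241.9 118.5] yaw -20.03 F [ 1.6 -1.1 -3.1]
0.6841222166479292 68.41248750686646
```

Run:
```python
from h import *
from go import fix
g=grab_frame("top")
save(g,"t3.png",(200,90,360,250),4)
for z in(.2,.25,.3): print(z,np.round(atz(g,[(242.5,122.5),(262,187)],z)*1e3))
print(fix(115,0),fix(-1.5,0))
# handle: dark spot
print(spotter.outline_of(g,"clamp_handle")[0]["extent"],proj(g,[[*(fix(113,0)/1e3),z] for z in(.2,.255)]))
```

```text
0.2 [[690. 266. 200.]
 [505. 207. 200.]]
0.25 [[677. 257. 250.]
 [500. 201. 250.]]
0.3 [[665. 248. 300.]
 [495. 194. 300.]]
[630.04678593  31.28148437] [519.37504192  67.66850238]
[320.4, 123.3, 335.3, 150.8] [[324.12173434 143.97017567]
 [324.38718587 140.02974259]]
```

View pics/t3.png

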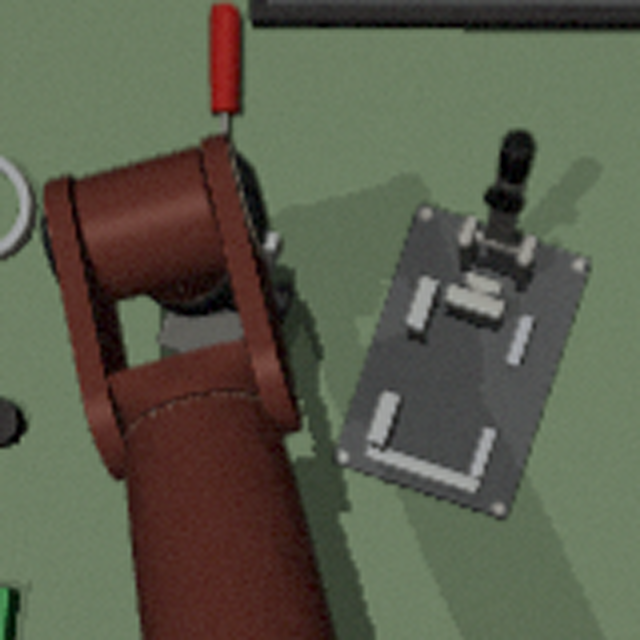

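Request:
{"api": "apply_moves", "payload": {"series": [{"dx": 1,"dy": -38,"dz": 0,"jaw": 0.7,"turn": -0.03},{"dx": 2,"dy": -76,"dz": 0,"jaw": 0.7,"turn": -0.03},{"dx": 3,"dy": -114,"dz": 0,"jaw": 0.7,"turn": -0.03},{"dx": 4,"dy": -152,"dz": 0,"jaw": 0.7,"turn": -0.03},{"dx": 4,"dy": -187,"dz": 0,"jaw": 0.7,"turn": -0.03}]}}

```text
time: 3.93
tool_pos: [0.5162, 0.0646, 0.1138]
tool_rot: [-0.001, 0.161, 0.987, -0.0]
contact_force: [0.6, -0.4, -4.0]
gripper_width: 0.686
grasp_force: 68.6
```

Request:
{"api": "apply_moves", "payload": {"series": [{"dx": 0,"dy": 0,"dz": 0,"jaw": 0.7,"turn": 0},{"dx": 0,"dy": 0,"dz": 0,"jaw": 0.7,"turn": 0}]}}

```text
time: 4.1
tool_pos: [0.517, 0.0647, 0.114]
tool_rot: [-0.001, 0.162, 0.987, 0.0]
contact_force: [0.2, 0.6, -4.2]
gripper_width: 0.684
grasp_force: 68.9
```

```bash
python3 go.py f -1.5 0 46
python3 - <<'E'
from h import *
g=grab_frame("scene");save(g,"s3.png",(270,150,430,270),5)
E
```

```text
t 4.1 d [-1.5  3.6 68. ] turn -0.0087 now [517.   64.7 114. ] yaw -18.7 F [ 0.2  0.6 -4.2]
```

View pics/s3.png

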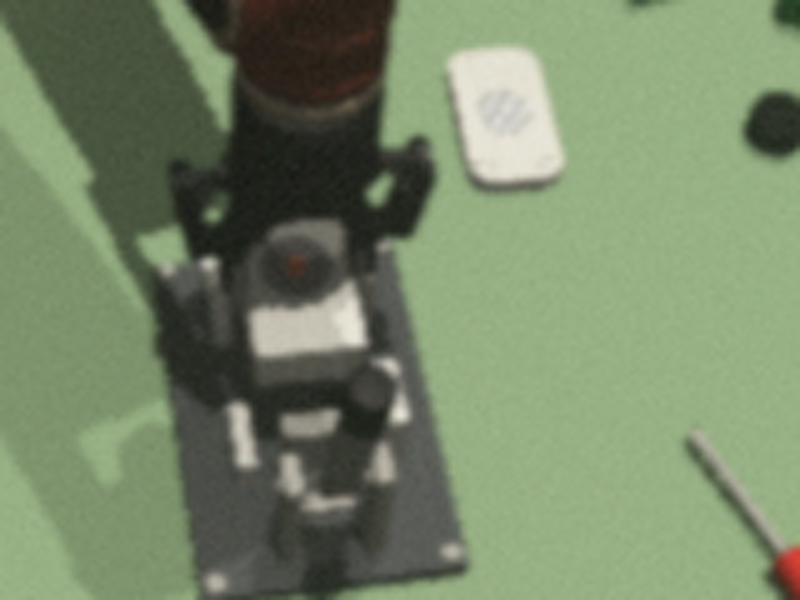

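Request:
{"api": "apply_moves", "payload": {"series": [{"dx": -1.5,"dy": 3.5,"dz": 5,"jaw": 0.7,"turn": -0.009},{"dx": -1.5,"dy": 3.5,"dz": 20,"jaw": 0.7,"turn": -0.009},{"dx": -1.5,"dy": 3.5,"dz": 35,"jaw": 0.7,"turn": -0.009},{"dx": -1.5,"dy": 3.5,"dz": 46,"jaw": 0.7,"turn": -0.009},{"dx": -1.5,"dy": 3.5,"dz": 54,"jaw": 0.7,"turn": -0.009}]}}

```text
time: 4.57
tool_pos: [0.5203, 0.0699, 0.0593]
tool_rot: [-0.001, 0.155, 0.988, -0.0]
contact_force: [-0.5, 0.0, -5.2]
gripper_width: 0.68
grasp_force: 68.9
```

Request:
{"api": "apply_moves", "payload": {"series": [{"dx": 0,"dy": 0,"dz": 4,"jaw": 0.7,"turn": 0},{"dx": 0,"dy": 0,"dz": 8,"jaw": 0.7,"turn": 0},{"dx": 0,"dy": 0,"dz": 11,"jaw": 0.7,"turn": 0},{"dx": 0,"dy": 0,"dz": 13,"jaw": 0.7,"turn": 0},{"dx": 0,"dy": 0,"dz": 13,"jaw": 0.7,"turn": 0}]}}

```text
time: 4.98
tool_pos: [0.5211, 0.0688, 0.0484]
tool_rot: [0.0, 0.156, 0.988, 0.0]
contact_force: [0.0, 1.2, -4.8]
gripper_width: 0.685
grasp_force: 68.8
```

```bash
python3 go.py f -1.5 0 46
```

```text
t 4.98 d [ 1.3 -1.6  2.4] turn 0.0039 now [521.1  68.8  48.4] yaw -17.98 F [ 0.   1.2 -4.8]
```

Request:
{"api": "apply_moves", "payload": {"series": [{"dx": 0,"dy": 0,"dz": 1,"jaw": 0.7,"turn": 0},{"dx": 0,"dy": 0,"dz": 2,"jaw": 0.7,"turn": 0},{"dx": 0,"dy": 0,"dz": 3,"jaw": 0.7,"turn": 0},{"dx": 0,"dy": 0,"dz": 3,"jaw": 0.7,"turn": 0}]}}

```text
time: 5.32
tool_pos: [0.521, 0.0687, 0.0453]
tool_rot: [0.0, 0.156, 0.988, 0.0]
contact_force: [0.4, 0.0, -4.5]
gripper_width: 0.687
grasp_force: 68.8
```

Request:
{"api": "apply_moves", "payload": {"series": [{"dx": 0,"dy": 0,"dz": 0.7,"jaw": 0.7,"turn": 0},{"dx": 0,"dy": 0,"dz": 1.4,"jaw": 0.7,"turn": 0},{"dx": 0,"dy": 0,"dz": 1.4,"jaw": 0.7,"turn": 0}]}}

```text
time: 5.57
tool_pos: [0.5212, 0.0688, 0.0445]
tool_rot: [0.0, 0.156, 0.988, 0.0]
contact_force: [-1.5, 0.4, 0.9]
gripper_width: 0.683
grasp_force: 69.3
```

Request:
{"api": "apply_moves", "payload": {"series": [{"dx": -1,"dy": 0,"dz": -0.2,"jaw": 0.7,"turn": 0},{"dx": -2,"dy": 0,"dz": -0.4,"jaw": 0.7,"turn": 0},{"dx": -3,"dy": 0,"dz": -0.4,"jaw": 0.7,"turn": 0},{"dx": -4,"dy": 0,"dz": -0.4,"jaw": 0.7,"turn": 0},{"dx": -4,"dy": 0,"dz": -0.4,"jaw": 0.7,"turn": 0}]}}

```text
time: 5.98
tool_pos: [0.5252, 0.0675, 0.0445]
tool_rot: [0.0, 0.156, 0.988, 0.0]
contact_force: [-1.4, 0.8, -0.8]
gripper_width: 0.681
grasp_force: 69.3
```

Request:
{"api": "apply_moves", "payload": {"series": [{"dx": -1,"dy": 0,"dz": 0,"jaw": 0.7,"turn": 0},{"dx": -2,"dy": 0,"dz": 0,"jaw": 0.7,"turn": 0},{"dx": -3,"dy": 0,"dz": 0,"jaw": 0.7,"turn": 0},{"dx": -3,"dy": 0,"dz": 0,"jaw": 0.7,"turn": 0}]}}

```text
time: 6.32
tool_pos: [0.528, 0.0666, 0.0445]
tool_rot: [0.0, 0.156, 0.988, 0.0]
contact_force: [-2.3, 0.5, 1.0]
gripper_width: 0.686
grasp_force: 69.4
```

Request:
{"api": "apply_moves", "payload": {"series": [{"dx": -1,"dy": 0,"dz": 0,"jaw": 0.7,"turn": 0},{"dx": -2,"dy": 0,"dz": 0,"jaw": 0.7,"turn": 0},{"dx": -3,"dy": 0,"dz": 0,"jaw": 0.7,"turn": 0},{"dx": -3,"dy": 0,"dz": 0,"jaw": 0.7,"turn": 0}]}}

```text
time: 6.65
tool_pos: [0.5283, 0.0665, 0.0445]
tool_rot: [-0.004, 0.156, 0.988, 0.0]
contact_force: [-11.9, 3.0, 10.2]
gripper_width: 0.682
grasp_force: 70.7
```

Request:
{"api": "apply_moves", "payload": {"series": [{"dx": 1.5,"dy": 1,"dz": -0.3,"jaw": 0.7,"turn": 0},{"dx": 1.5,"dy": 2,"dz": -0.3,"jaw": 0.7,"turn": 0},{"dx": 1.5,"dy": 3,"dz": -0.3,"jaw": 0.7,"turn": 0},{"dx": 1.5,"dy": 3,"dz": -0.3,"jaw": 0.7,"turn": 0}]}}

```text
time: 6.98
tool_pos: [0.5287, 0.0678, 0.0446]
tool_rot: [-0.002, 0.156, 0.988, -0.002]
contact_force: [-7.3, -4.3, 6.2]
gripper_width: 0.684
grasp_force: 70.1
```

Request:
{"api": "apply_moves", "payload": {"series": [{"dx": 0,"dy": 1,"dz": -0.5,"jaw": 0.7,"turn": 0},{"dx": 0,"dy": 2,"dz": -1,"jaw": 0.7,"turn": 0},{"dx": 0,"dy": 2,"dz": -1,"jaw": 0.7,"turn": 0}]}}

```text
time: 7.23
tool_pos: [0.5291, 0.0691, 0.0446]
tool_rot: [-0.002, 0.157, 0.988, -0.002]
contact_force: [-5.9, -7.0, 0.2]
gripper_width: 0.686
grasp_force: 69.4
```

```bash
python3 go.py f 7 5 46
```

```text
t 7.23 d [ 0.3  0.6 -1.4] turn 0.0034 now [529.1  69.1  44.6] yaw -18.01 F [-5.9 -7.   0.2]
```

Request:
{"api": "apply_moves", "payload": {"series": [{"dx": 0,"dy": 1,"dz": 0,"jaw": 0.7,"turn": 0},{"dx": 0,"dy": 2,"dz": 0,"jaw": 0.7,"turn": 0},{"dx": 0,"dy": 2,"dz": 0,"jaw": 0.7,"turn": 0}]}}

```text
time: 7.48
tool_pos: [0.5291, 0.0693, 0.0447]
tool_rot: [-0.003, 0.157, 0.988, -0.004]
contact_force: [-8.7, -14.0, 3.5]
gripper_width: 0.681
grasp_force: 69.8
```

```bash
python3 go.py f 7 5 46
```

```text
t 7.48 d [ 0.3  0.4 -1.3] turn 0.0031 now [529.1  69.3  44.7] yaw -18.02 F [ -8.7 -14.    3.5]
```

Request:
{"api": "apply_moves", "payload": {"series": [{"dx": 0.5,"dy": -2.5,"dz": 0,"jaw": 0.7,"turn": 0},{"dx": 0.5,"dy": -2.5,"dz": 0,"jaw": 0.15,"turn": 0},{"dx": 0.5,"dy": -2.5,"dz": 0,"jaw": 0.15,"turn": 0},{"dx": 0.5,"dy": -2.5,"dz": 0,"jaw": 0.15,"turn": 0}]}}

```text
time: 7.82
tool_pos: [0.5309, 0.0707, 0.0463]
tool_rot: [0.001, 0.156, 0.988, 0.0]
contact_force: [0.1, 0.9, 0.5]
gripper_width: 0.852
grasp_force: 0.0
```

Request:
{"api": "apply_moves", "payload": {"series": [{"dx": 0,"dy": 2,"dz": 0,"jaw": 0.15,"turn": 0},{"dx": 0,"dy": 4,"dz": 0,"jaw": 0.15,"turn": 0},{"dx": 0,"dy": 6,"dz": 0,"jaw": 0.15,"turn": 0},{"dx": 0,"dy": 7.5,"dz": 0,"jaw": 0.15,"turn": 0},{"dx": 0,"dy": 7.5,"dz": 0,"jaw": 0.15,"turn": 0}]}}

```text
time: 8.23
tool_pos: [0.5319, 0.0751, 0.0458]
tool_rot: [-0.001, 0.155, 0.988, -0.004]
contact_force: [-3.7, -12.4, 3.6]
gripper_width: 0.847
grasp_force: 6.5
```

```bash
python3 go.py f 7 5 46
```

```text
t 8.23 d [ 1.1 -5.9 -0.2] turn 0.0059 now [531.9  75.1  45.8] yaw -17.86 F [ -3.7 -12.4   3.6]
```

Request:
{"api": "apply_moves", "payload": {"series": [{"dx": 0,"dy": -3,"dz": 0,"jaw": 0.1,"turn": 0},{"dx": 0,"dy": -6,"dz": -5,"jaw": 0.1,"turn": 0},{"dx": 0,"dy": -6,"dz": -35,"jaw": 0.1,"turn": 0},{"dx": 0,"dy": -6,"dz": -70,"jaw": 0,"turn": 0},{"dx": 0,"dy": -6,"dz": -95,"jaw": 0,"turn": 0}]}}

```text
time: 8.65
tool_pos: [0.5311, 0.0723, 0.1434]
tool_rot: [0.001, 0.156, 0.988, 0.0]
contact_force: [0.6, -0.7, 1.4]
gripper_width: 0.998
grasp_force: 0.0
```

```bash
python3 go.py w 484 -317.4 90 4.5
```

```text
t 8.65 d [ -75.3 -385.3   53. ] turn -0.3921 now [531.1  72.3 143.4] yaw -17.96 F [ 0.6 -0.7  1.4]
```

Request:
{"api": "apply_moves", "payload": {"series": [{"dx": 0,"dy": -39,"dz": 0,"jaw": 0,"turn": 0},{"dx": 0,"dy": -78,"dz": 0,"jaw": 0,"turn": 0},{"dx": -5,"dy": -117,"dz": 0,"jaw": 0,"turn": 0},{"dx": -15,"dy": -154,"dz": 0,"jaw": 0,"turn": 0},{"dx": -28,"dy": -190,"dz": 0,"jaw": 0,"turn": 0}]}}

```text
time: 9.07
tool_pos: [0.4979, -0.1185, 0.1414]
tool_rot: [0.001, 0.156, 0.988, 0.0]
contact_force: [0.4, 0.3, -0.2]
gripper_width: 0.999
grasp_force: 0.0
```

Request:
{"api": "apply_moves", "payload": {"series": [{"dx": -9,"dy": -39,"dz": 0,"jaw": 0,"turn": -0.1},{"dx": -18,"dy": -78,"dz": 0,"jaw": 0,"turn": -0.2},{"dx": -28,"dy": -117,"dz": 10,"jaw": 0,"turn": -0.3},{"dx": -38,"dy": -154,"dz": 20,"jaw": 0,"turn": -0.392},{"dx": -47,"dy": -193,"dz": 30,"jaw": 0,"turn": -0.392}]}}

```text
time: 9.48
tool_pos: [0.4838, -0.3173, 0.1112]
tool_rot: [0.001, -0.041, 0.999, -0.0]
contact_force: [1.0, 0.6, -0.1]
gripper_width: 1.0
grasp_force: 0.0
```

```bash
python3 go.py w 484 -317.4 50 4.5
```

```text
t 9.48 d [-0.  -0.  61.2] turn 0.0029 now [ 483.8 -317.3  111.2] yaw 4.67 F [ 1.   0.6 -0.1]
```

Request:
{"api": "apply_moves", "payload": {"series": [{"dx": 0,"dy": 0,"dz": 25,"jaw": 0.13,"turn": 0},{"dx": 0,"dy": 0,"dz": 50,"jaw": 0.13,"turn": 0},{"dx": 0,"dy": 0,"dz": 70,"jaw": 0.13,"turn": 0},{"dx": 0,"dy": 0,"dz": 83,"jaw": 0.13,"turn": 0},{"dx": 0,"dy": 0,"dz": 86,"jaw": 0.13,"turn": 0}]}}

```text
time: 9.9
tool_pos: [0.4822, -0.314, 0.022]
tool_rot: [-0.002, -0.039, 0.999, 0.002]
contact_force: [0.3, 0.0, 0.4]
gripper_width: 0.873
grasp_force: 0.0
```

Request:
{"api": "apply_moves", "payload": {"series": [{"dx": 0,"dy": 0,"dz": 1,"jaw": 0.13,"turn": 0},{"dx": 0,"dy": 0,"dz": 2,"jaw": 0.13,"turn": 0},{"dx": 0,"dy": 0,"dz": 3,"jaw": 0.13,"turn": 0},{"dx": 0,"dy": 0,"dz": 3,"jaw": 0.13,"turn": 0}]}}

```text
time: 10.23
tool_pos: [0.4845, -0.3159, 0.023]
tool_rot: [0.001, -0.039, 0.999, -0.001]
contact_force: [0.7, -0.5, -0.0]
gripper_width: 0.87
grasp_force: 0.0
```

Request:
{"api": "apply_moves", "payload": {"series": [{"dx": 0,"dy": 0,"dz": 1,"jaw": 0.13,"turn": 0},{"dx": 0,"dy": 0,"dz": 2,"jaw": 0.13,"turn": 0},{"dx": 0,"dy": 0,"dz": 3,"jaw": 0.13,"turn": 0},{"dx": 0,"dy": 0,"dz": 4,"jaw": 0.13,"turn": 0},{"dx": 0,"dy": 0,"dz": 4,"jaw": 0.13,"turn": 0}]}}

```text
time: 10.65
tool_pos: [0.4834, -0.3153, 0.0173]
tool_rot: [-0.0, -0.039, 0.999, 0.0]
contact_force: [0.4, -1.0, -0.9]
gripper_width: 0.872
grasp_force: 0.0
```

Request:
{"api": "apply_moves", "payload": {"series": [{"dx": 0,"dy": 0,"dz": 1,"jaw": 0.13,"turn": 0},{"dx": 0,"dy": 0,"dz": 2,"jaw": 0.13,"turn": 0},{"dx": 0,"dy": 0,"dz": 3,"jaw": 0.13,"turn": 0},{"dx": 0,"dy": 0,"dz": 4,"jaw": 0.13,"turn": 0},{"dx": 0,"dy": 0,"dz": 4,"jaw": 0.13,"turn": 0}]}}

```text
time: 11.07
tool_pos: [0.4834, -0.3153, 0.0133]
tool_rot: [-0.0, -0.039, 0.999, 0.0]
contact_force: [-0.5, -0.1, 0.4]
gripper_width: 0.868
grasp_force: 0.0
```

Request:
{"api": "apply_moves", "payload": {"series": [{"dx": 0,"dy": -1,"dz": -1.5,"jaw": 0.13,"turn": 0},{"dx": 0,"dy": -1,"dz": -1.5,"jaw": 0.4,"turn": 0},{"dx": 0,"dy": -1,"dz": -1.5,"jaw": 0.7,"turn": 0},{"dx": 0,"dy": -1,"dz": -1.5,"jaw": 0.7,"turn": 0},{"dx": 0,"dy": -1,"dz": -1.5,"jaw": 0.7,"turn": 0}]}}

```text
time: 11.48
tool_pos: [0.4842, -0.317, 0.0159]
tool_rot: [0.001, -0.039, 0.999, -0.001]
contact_force: [0.3, -0.1, 3.9]
gripper_width: 0.687
grasp_force: 66.7
```

Request:
{"api": "apply_moves", "payload": {"series": [{"dx": 0,"dy": 0,"dz": -10,"jaw": 0.7,"turn": 0},{"dx": 0,"dy": 0,"dz": -40,"jaw": 0.7,"turn": 0},{"dx": 0,"dy": 0,"dz": -75,"jaw": 0.7,"turn": 0},{"dx": 0,"dy": 20,"dz": -105,"jaw": 0.7,"turn": 0},{"dx": 0,"dy": 55,"dz": -120,"jaw": 0.7,"turn": 0}]}}

```text
time: 11.9
tool_pos: [0.481, -0.2645, 0.1403]
tool_rot: [0.003, -0.037, 0.999, -0.003]
contact_force: [0.9, -0.0, -0.1]
gripper_width: 0.679
grasp_force: 66.1
```

```bash
python3 go.py f 0.5 0 125
```

```text
t 11.9 d [-64.8 327.7  13.8] turn 0.3925 now [ 481.  -264.5  140.3] yaw 4.29 F [ 0.9 -0.  -0.1]
```

Request:
{"api": "apply_moves", "payload": {"series": [{"dx": -7,"dy": 38,"dz": 0,"jaw": 0.7,"turn": 0},{"dx": -14,"dy": 76,"dz": 0,"jaw": 0.7,"turn": 0},{"dx": -21,"dy": 114,"dz": 0,"jaw": 0.7,"turn": 0},{"dx": -28,"dy": 152,"dz": 0,"jaw": 0.7,"turn": 0},{"dx": -36,"dy": 190,"dz": 0,"jaw": 0.7,"turn": 0}]}}

```text
time: 12.32
tool_pos: [0.4994, -0.0674, 0.1349]
tool_rot: [-0.0, -0.039, 0.999, 0.0]
contact_force: [0.9, -0.5, -1.7]
gripper_width: 0.686
grasp_force: 66.2
```

Request:
{"api": "apply_moves", "payload": {"series": [{"dx": -7,"dy": 36,"dz": 0,"jaw": 0.7,"turn": 0.1},{"dx": -14,"dy": 70,"dz": 0,"jaw": 0.7,"turn": 0.2},{"dx": -21,"dy": 105,"dz": 0,"jaw": 0.7,"turn": 0.3},{"dx": -28,"dy": 138,"dz": 0,"jaw": 0.7,"turn": 0.392},{"dx": -28,"dy": 138,"dz": 0,"jaw": 0.7,"turn": 0.392}]}}

```text
time: 12.73
tool_pos: [0.5169, 0.0753, 0.135]
tool_rot: [-0.001, 0.155, 0.988, 0.001]
contact_force: [0.4, 0.8, -1.1]
gripper_width: 0.684
grasp_force: 66.2
```

```bash
python3 go.py f 0.5 0 75
```

```text
t 12.73 d [-6.8 -6.7 59.9] turn 0.006 now [516.9  75.3 135. ] yaw -17.85 F [ 0.4  0.8 -1.1]
```

Request:
{"api": "apply_moves", "payload": {"series": [{"dx": -3,"dy": -3,"dz": 15,"jaw": 0.7,"turn": 0.006},{"dx": -6,"dy": -6,"dz": 30,"jaw": 0.7,"turn": 0.006},{"dx": -6,"dy": -6,"dz": 40,"jaw": 0.7,"turn": 0.006},{"dx": -6,"dy": -6,"dz": 40,"jaw": 0.7,"turn": 0.006},{"dx": -6,"dy": -6,"dz": 40,"jaw": 0.7,"turn": 0.006}]}}

```text
time: 13.15
tool_pos: [0.5204, 0.0627, 0.0942]
tool_rot: [-0.001, 0.159, 0.987, -0.0]
contact_force: [-0.3, 0.9, -1.7]
gripper_width: 0.682
grasp_force: 66.1
```

```bash
python3 go.py f 0.5 0 61.5
```

```text
t 13.15 d [ 0.4  4.4 32.7] turn -0.0025 now [520.4  62.7  94.2] yaw -18.34 F [-0.3  0.9 -1.7]
```

Request:
{"api": "apply_moves", "payload": {"series": [{"dx": 0,"dy": 3,"dz": 8,"jaw": 0.7,"turn": 0},{"dx": 0,"dy": 3,"dz": 18,"jaw": 0.7,"turn": 0},{"dx": 0,"dy": 3,"dz": 26,"jaw": 0.7,"turn": 0},{"dx": 0,"dy": 3,"dz": 30,"jaw": 0.7,"turn": 0},{"dx": 0,"dy": 3,"dz": 31,"jaw": 0.7,"turn": 0}]}}

```text
time: 13.57
tool_pos: [0.5213, 0.0657, 0.0625]
tool_rot: [-0.001, 0.159, 0.987, -0.0]
contact_force: [0.2, 0.8, -1.8]
gripper_width: 0.682
grasp_force: 66.2
```

Request:
{"api": "apply_moves", "payload": {"series": [{"dx": 0,"dy": 0,"dz": 1,"jaw": 0.7,"turn": 0},{"dx": 0,"dy": 0,"dz": 2,"jaw": 0.7,"turn": 0},{"dx": 0,"dy": 0,"dz": 2.6,"jaw": 0.7,"turn": 0},{"dx": 0,"dy": 0,"dz": 2.6,"jaw": 0.7,"turn": 0}]}}

```text
time: 13.9
tool_pos: [0.5225, 0.0657, 0.0617]
tool_rot: [0.0, 0.159, 0.987, 0.0]
contact_force: [-0.4, -0.8, -1.2]
gripper_width: 0.683
grasp_force: 66.2
```

```bash
python3 go.py f 0.5 0 60
```

```text
t 13.9 d [1.6 0.9 1.7] turn -0.0021 now [522.5  65.7  61.7] yaw -18.32 F [-0.4 -0.8 -1.2]
```

Request:
{"api": "apply_moves", "payload": {"series": [{"dx": 0,"dy": 0,"dz": 0.7,"jaw": 0.7,"turn": 0},{"dx": 0,"dy": 0,"dz": 1.4,"jaw": 0.7,"turn": 0},{"dx": 0,"dy": 0,"dz": 2,"jaw": 0.7,"turn": 0},{"dx": 0,"dy": 0,"dz": 2,"jaw": 0.7,"turn": 0}]}}

```text
time: 14.23
tool_pos: [0.5225, 0.0657, 0.0599]
tool_rot: [0.0, 0.159, 0.987, -0.0]
contact_force: [-1.4, 0.3, 1.7]
gripper_width: 0.681
grasp_force: 66.4
```

Request:
{"api": "apply_moves", "payload": {"series": [{"dx": -1,"dy": 0,"dz": -0.2,"jaw": 0.7,"turn": 0},{"dx": -2,"dy": 0,"dz": -0.2,"jaw": 0.7,"turn": 0},{"dx": -3,"dy": 0,"dz": -0.2,"jaw": 0.7,"turn": 0},{"dx": -4,"dy": 0,"dz": -0.2,"jaw": 0.7,"turn": 0},{"dx": -4,"dy": 0,"dz": -0.2,"jaw": 0.7,"turn": 0}]}}

```text
time: 14.65
tool_pos: [0.5265, 0.0644, 0.0599]
tool_rot: [0.0, 0.159, 0.987, 0.0]
contact_force: [-1.0, 0.7, 2.1]
gripper_width: 0.684
grasp_force: 66.6
```

Request:
{"api": "apply_moves", "payload": {"series": [{"dx": -0.7,"dy": 0,"dz": 0,"jaw": 0.7,"turn": 0},{"dx": -1.4,"dy": 0,"dz": 0,"jaw": 0.7,"turn": 0},{"dx": -2,"dy": 0,"dz": 0,"jaw": 0.7,"turn": 0},{"dx": -2,"dy": 0,"dz": 0,"jaw": 0.7,"turn": 0}]}}

```text
time: 14.98
tool_pos: [0.5273, 0.0641, 0.0599]
tool_rot: [-0.001, 0.159, 0.987, 0.0]
contact_force: [-5.9, 2.0, 5.9]
gripper_width: 0.684
grasp_force: 67.1
```

Request:
{"api": "apply_moves", "payload": {"series": [{"dx": -0.8,"dy": 0,"dz": 0,"jaw": 0.7,"turn": 0},{"dx": -1.5,"dy": 0,"dz": 0,"jaw": 0.7,"turn": 0},{"dx": -0.5,"dy": 1,"dz": -0.3,"jaw": 0.7,"turn": 0},{"dx": 0,"dy": 2,"dz": -0.5,"jaw": 0.7,"turn": 0},{"dx": 0,"dy": 3.5,"dz": -0.5,"jaw": 0.7,"turn": 0}]}}

```text
time: 15.4
tool_pos: [0.5281, 0.0663, 0.06]
tool_rot: [-0.001, 0.159, 0.987, -0.001]
contact_force: [-5.3, -4.0, 5.1]
gripper_width: 0.682
grasp_force: 67.0
```

Request:
{"api": "apply_moves", "payload": {"series": [{"dx": 0,"dy": 1,"dz": 0,"jaw": 0.7,"turn": 0},{"dx": 0,"dy": 2,"dz": 0,"jaw": 0.7,"turn": 0},{"dx": 0,"dy": 3,"dz": 0,"jaw": 0.7,"turn": 0},{"dx": 0,"dy": 3,"dz": 0,"jaw": 0.7,"turn": 0}]}}

```text
time: 15.73
tool_pos: [0.5289, 0.069, 0.0599]
tool_rot: [-0.002, 0.159, 0.987, -0.001]
contact_force: [-5.7, -4.1, 5.6]
gripper_width: 0.685
grasp_force: 66.9
```

```bash
python3 go.py f 6.7 4.6 60
```

```text
t 15.73 d [ 0.5  0.3 -0.1] turn -0.0017 now [528.9  69.   59.9] yaw -18.3 F [-5.7 -4.1  5.6]
```

Request:
{"api": "apply_moves", "payload": {"series": [{"dx": 0,"dy": 0.8,"dz": 0,"jaw": 0.7,"turn": 0},{"dx": 0,"dy": 1.6,"dz": 0,"jaw": 0.7,"turn": 0},{"dx": 0,"dy": 2.2,"dz": 0,"jaw": 0.7,"turn": 0},{"dx": 0,"dy": 2.2,"dz": 0,"jaw": 0.7,"turn": 0}]}}

```text
time: 16.07
tool_pos: [0.5291, 0.0692, 0.0601]
tool_rot: [-0.002, 0.159, 0.987, -0.004]
contact_force: [-9.3, -12.2, 8.0]
gripper_width: 0.683
grasp_force: 67.3
```

```bash
python3 go.py f 6.7 4.6 60
```

```text
t 16.07 d [0.5 0.1 0.1] turn -0.0008 now [529.1  69.2  60.1] yaw -18.24 F [ -9.3 -12.2   8. ]
```

Request:
{"api": "apply_moves", "payload": {"series": [{"dx": 0.8,"dy": -2.2,"dz": -0.5,"jaw": 0.7,"turn": 0},{"dx": 0.8,"dy": -2.2,"dz": -0.5,"jaw": 0.15,"turn": 0},{"dx": 0.8,"dy": -2.2,"dz": -0.5,"jaw": 0.15,"turn": 0},{"dx": 0.8,"dy": -2.2,"dz": 2.5,"jaw": 0.15,"turn": 0}]}}

```text
time: 16.4
tool_pos: [0.5302, 0.0703, 0.0583]
tool_rot: [0.001, 0.159, 0.987, 0.0]
contact_force: [-0.3, 0.0, 0.3]
gripper_width: 0.851
grasp_force: 0.0
```

Request:
{"api": "apply_moves", "payload": {"series": [{"dx": 0,"dy": 2,"dz": 0,"jaw": 0.15,"turn": 0},{"dx": 0,"dy": 4,"dz": 0,"jaw": 0.15,"turn": 0},{"dx": 0,"dy": 6,"dz": 0,"jaw": 0.15,"turn": 0},{"dx": 0,"dy": 7.5,"dz": 0,"jaw": 0.15,"turn": 0},{"dx": 0,"dy": 7.5,"dz": 0,"jaw": 0.15,"turn": 0}]}}

```text
time: 16.82
tool_pos: [0.5309, 0.0753, 0.0573]
tool_rot: [-0.001, 0.158, 0.987, -0.003]
contact_force: [-2.4, -10.2, 1.7]
gripper_width: 0.851
grasp_force: 5.1
```

```bash
python3 go.py f 6.7 4.6 60
```

```text
t 16.82 d [ 0.4 -6.3 -2.7] turn -0.0005 now [530.9  75.3  57.3] yaw -18.23 F [ -2.4 -10.2   1.7]
```

Spacer squared. Retreat and go for the cover.

Request:
{"api": "apply_moves", "payload": {"series": [{"dx": 0,"dy": -3,"dz": 0,"jaw": 0.1,"turn": 0},{"dx": 0,"dy": -6,"dz": -5,"jaw": 0.1,"turn": 0},{"dx": 0,"dy": -6,"dz": -35,"jaw": 0.1,"turn": 0},{"dx": 0,"dy": -6,"dz": -65,"jaw": 0,"turn": 0},{"dx": 0,"dy": -6,"dz": -80,"jaw": 0,"turn": 0}]}}

```text
time: 17.23
tool_pos: [0.5316, 0.0719, 0.1419]
tool_rot: [0.003, 0.159, 0.987, 0.001]
contact_force: [0.1, 0.1, 0.4]
gripper_width: 0.995
grasp_force: 0.0
```

```bash
python3 go.py w 408.5 280.9 70 -20.8
```

```text
t 17.23 d [182.9 159.6  71.3] turn 0.0433 now [531.6  71.9 141.9] yaw -18.32 F [0.1 0.1 0.4]
```

Request:
{"api": "apply_moves", "payload": {"series": [{"dx": 26,"dy": 23,"dz": 0,"jaw": 0,"turn": 0},{"dx": 52,"dy": 46,"dz": 0,"jaw": 0,"turn": 0},{"dx": 78,"dy": 69,"dz": 0,"jaw": 0,"turn": 0},{"dx": 104,"dy": 91,"dz": 0,"jaw": 0,"turn": 0},{"dx": 130,"dy": 114,"dz": 0,"jaw": 0,"turn": 0}]}}

```text
time: 17.65
tool_pos: [0.4414, 0.2221, 0.1385]
tool_rot: [0.001, 0.159, 0.987, 0.001]
contact_force: [0.6, 0.9, 0.1]
gripper_width: 0.998
grasp_force: 0.0
```

Request:
{"api": "apply_moves", "payload": {"series": [{"dx": 22,"dy": 20,"dz": 15,"jaw": 0,"turn": 0.043},{"dx": 42,"dy": 36,"dz": 35,"jaw": 0,"turn": 0.043},{"dx": 53,"dy": 45.6,"dz": 55,"jaw": 0,"turn": 0.043},{"dx": 53,"dy": 45.6,"dz": 70,"jaw": 0.1,"turn": 0.043},{"dx": 53,"dy": 45.6,"dz": 80,"jaw": 0.13,"turn": 0.043}]}}

```text
time: 18.07
tool_pos: [0.4048, 0.2814, 0.0564]
tool_rot: [-0.001, 0.179, 0.984, -0.0]
contact_force: [-0.1, -0.8, 0.3]
gripper_width: 0.869
grasp_force: 0.0
```

Request:
{"api": "apply_moves", "payload": {"series": [{"dx": 0,"dy": 0,"dz": 10,"jaw": 0.13,"turn": 0},{"dx": 0,"dy": 0,"dz": 15,"jaw": 0.13,"turn": 0},{"dx": 0,"dy": 0,"dz": 15,"jaw": 0.13,"turn": 0}]}}

```text
time: 18.32
tool_pos: [0.4061, 0.2801, 0.0419]
tool_rot: [-0.001, 0.181, 0.984, -0.0]
contact_force: [0.3, 0.7, 0.4]
gripper_width: 0.869
grasp_force: 0.0
```

```bash
python3 go.py w 408.5 280.9 15 -20.8
```

```text
t 18.32 d [-2.   1.7 26.9] turn -0.0008 now [406.1 280.1  41.9] yaw -20.84 F [0.3 0.7 0.4]
```

Request:
{"api": "apply_moves", "payload": {"series": [{"dx": -2,"dy": 1.2,"dz": 8,"jaw": 0.13,"turn": 0},{"dx": -2,"dy": 1.2,"dz": 18,"jaw": 0.13,"turn": 0},{"dx": -2,"dy": 1.2,"dz": 25,"jaw": 0.13,"turn": 0},{"dx": -2,"dy": 1.2,"dz": 27,"jaw": 0.13,"turn": 0},{"dx": -2,"dy": 1.2,"dz": 27,"jaw": 0.13,"turn": 0}]}}

```text
time: 18.73
tool_pos: [0.4078, 0.2806, 0.0146]
tool_rot: [-0.001, 0.181, 0.984, -0.001]
contact_force: [-0.5, 0.4, -0.5]
gripper_width: 0.874
grasp_force: 0.0
```

Request:
{"api": "apply_moves", "payload": {"series": [{"dx": 0,"dy": 0,"dz": 0,"jaw": 0.4,"turn": 0},{"dx": 0,"dy": 0,"dz": 0,"jaw": 0.7,"turn": 0},{"dx": 0,"dy": 0,"dz": 0,"jaw": 0.7,"turn": 0},{"dx": 0,"dy": 0,"dz": 0,"jaw": 0.7,"turn": 0}]}}

```text
time: 19.07
tool_pos: [0.409, 0.2814, 0.0163]
tool_rot: [0.001, 0.18, 0.984, 0.0]
contact_force: [0.5, 0.7, 0.6]
gripper_width: 0.68
grasp_force: 66.0
```

Request:
{"api": "apply_moves", "payload": {"series": [{"dx": 0,"dy": 0,"dz": -10,"jaw": 0.7,"turn": 0},{"dx": 0,"dy": 0,"dz": -40,"jaw": 0.7,"turn": 0},{"dx": 0,"dy": 0,"dz": -75,"jaw": 0.7,"turn": 0},{"dx": 0,"dy": 0,"dz": -105,"jaw": 0.7,"turn": 0},{"dx": 0,"dy": -10,"dz": -120,"jaw": 0.7,"turn": 0}]}}

```text
time: 19.48
tool_pos: [0.407, 0.2733, 0.1408]
tool_rot: [0.003, 0.18, 0.984, 0.002]
contact_force: [1.0, -0.5, -0.8]
gripper_width: 0.68
grasp_force: 65.8
```

```bash
python3 go.py f 1 0 125
```

```text
t 19.48 d [-180.4 -152.5   15.8] turn -0.0441 now [407.  273.3 140.8] yaw -20.73 F [ 1.  -0.5 -0.8]
```

Request:
{"api": "apply_moves", "payload": {"series": [{"dx": -22,"dy": -19,"dz": 0,"jaw": 0.7,"turn": 0},{"dx": -46,"dy": -39,"dz": 0,"jaw": 0.7,"turn": 0},{"dx": -70,"dy": -60,"dz": 0,"jaw": 0.7,"turn": 0},{"dx": -94,"dy": -80,"dz": 0,"jaw": 0.7,"turn": 0},{"dx": -118,"dy": -100,"dz": 0,"jaw": 0.7,"turn": 0}]}}

```text
time: 19.9
tool_pos: [0.4797, 0.135, 0.136]
tool_rot: [-0.0, 0.18, 0.984, 0.0]
contact_force: [1.0, 0.2, -2.6]
gripper_width: 0.679
grasp_force: 65.7
```

Request:
{"api": "apply_moves", "payload": {"series": [{"dx": -22,"dy": -18,"dz": 0,"jaw": 0.7,"turn": -0.044},{"dx": -42,"dy": -35,"dz": 0,"jaw": 0.7,"turn": -0.044},{"dx": -58,"dy": -49,"dz": 0,"jaw": 0.7,"turn": -0.044},{"dx": -62,"dy": -53,"dz": 5,"jaw": 0.7,"turn": -0.044},{"dx": -62,"dy": -53,"dz": 10,"jaw": 0.7,"turn": -0.044}]}}

```text
time: 20.32
tool_pos: [0.5193, 0.0638, 0.1259]
tool_rot: [0.0, 0.16, 0.987, 0.0]
contact_force: [-0.1, 0.8, -2.4]
gripper_width: 0.677
grasp_force: 65.7
```

Request:
{"api": "apply_moves", "payload": {"series": [{"dx": 0,"dy": 0,"dz": 5,"jaw": 0.7,"turn": 0},{"dx": 0,"dy": 0,"dz": 10,"jaw": 0.7,"turn": 0},{"dx": 0,"dy": 0,"dz": 10,"jaw": 0.7,"turn": 0},{"dx": 0,"dy": 0,"dz": 10,"jaw": 0.7,"turn": 0}]}}

```text
time: 20.65
tool_pos: [0.5179, 0.0658, 0.1148]
tool_rot: [-0.001, 0.158, 0.987, -0.0]
contact_force: [0.2, 0.0, -2.4]
gripper_width: 0.684
grasp_force: 65.7
```

```bash
python3 go.py f 1 0 76
```

```text
t 20.65 d [-3.3  2.3 38.8] turn 0.0004 now [517.9  65.8 114.8] yaw -18.18 F [ 0.2  0.  -2.4]
```

Request:
{"api": "apply_moves", "payload": {"series": [{"dx": -2,"dy": 1,"dz": 10,"jaw": 0.7,"turn": 0},{"dx": -2,"dy": 1.5,"dz": 22,"jaw": 0.7,"turn": 0},{"dx": -2,"dy": 1.5,"dz": 32,"jaw": 0.7,"turn": 0},{"dx": -2,"dy": 1.5,"dz": 37,"jaw": 0.7,"turn": 0},{"dx": -2,"dy": 1.5,"dz": 37,"jaw": 0.7,"turn": 0}]}}

```text
time: 21.07
tool_pos: [0.5196, 0.0657, 0.0761]
tool_rot: [-0.002, 0.159, 0.987, -0.0]
contact_force: [-0.5, -1.2, -2.1]
gripper_width: 0.683
grasp_force: 65.7
```

Request:
{"api": "apply_moves", "payload": {"series": [{"dx": 0,"dy": 0,"dz": 0.8,"jaw": 0.7,"turn": 0},{"dx": 0,"dy": 0,"dz": 1.6,"jaw": 0.7,"turn": 0},{"dx": 0,"dy": 0,"dz": 2.2,"jaw": 0.7,"turn": 0},{"dx": 0,"dy": 0,"dz": 2.2,"jaw": 0.7,"turn": 0}]}}

```text
time: 21.4
tool_pos: [0.5217, 0.0656, 0.077]
tool_rot: [0.0, 0.159, 0.987, 0.0]
contact_force: [0.1, 0.1, -2.1]
gripper_width: 0.679
grasp_force: 65.7
```

```bash
python3 go.py f 6.7 4.6 74
```

```text
t 21.4 d [-5.3  5.9  3. ] turn -0.0012 now [521.7  65.6  77. ] yaw -18.27 F [ 0.1  0.1 -2.1]
```

Request:
{"api": "apply_moves", "payload": {"series": [{"dx": 0,"dy": 0,"dz": 0.8,"jaw": 0.7,"turn": 0},{"dx": 0,"dy": 0,"dz": 1.6,"jaw": 0.7,"turn": 0},{"dx": 0,"dy": 0,"dz": 2.4,"jaw": 0.7,"turn": 0},{"dx": 0,"dy": 0,"dz": 2.7,"jaw": 0.7,"turn": 0},{"dx": 0,"dy": 0,"dz": 2.7,"jaw": 0.7,"turn": 0}]}}

```text
time: 21.82
tool_pos: [0.5215, 0.0656, 0.0743]
tool_rot: [0.0, 0.159, 0.987, -0.0]
contact_force: [-1.1, -0.8, 1.2]
gripper_width: 0.682
grasp_force: 66.1
```

Request:
{"api": "apply_moves", "payload": {"series": [{"dx": -1,"dy": 0,"dz": -0.2,"jaw": 0.7,"turn": 0},{"dx": -2,"dy": 0,"dz": -0.2,"jaw": 0.7,"turn": 0},{"dx": -3,"dy": 0,"dz": -0.2,"jaw": 0.7,"turn": 0},{"dx": -4,"dy": 0,"dz": -0.2,"jaw": 0.7,"turn": 0},{"dx": -4,"dy": 0,"dz": -0.2,"jaw": 0.7,"turn": 0}]}}

```text
time: 22.23
tool_pos: [0.5255, 0.0643, 0.0743]
tool_rot: [0.0, 0.159, 0.987, 0.0]
contact_force: [-1.4, 0.4, 1.8]
gripper_width: 0.685
grasp_force: 66.2
```

Request:
{"api": "apply_moves", "payload": {"series": [{"dx": -0.8,"dy": 0,"dz": 0,"jaw": 0.7,"turn": 0},{"dx": -1.6,"dy": 0,"dz": 0,"jaw": 0.7,"turn": 0},{"dx": -2.4,"dy": 0,"dz": 0,"jaw": 0.7,"turn": 0},{"dx": -2.4,"dy": 0,"dz": 0,"jaw": 0.7,"turn": 0}]}}

```text
time: 22.57
tool_pos: [0.5274, 0.0637, 0.0742]
tool_rot: [-0.0, 0.159, 0.987, 0.0]
contact_force: [-2.8, 1.2, 4.7]
gripper_width: 0.683
grasp_force: 66.4
```

Just touching, it seems; add 2 mm.

Request:
{"api": "apply_moves", "payload": {"series": [{"dx": -0.7,"dy": 0,"dz": -0.2,"jaw": 0.7,"turn": 0},{"dx": -1.4,"dy": 0,"dz": -0.2,"jaw": 0.7,"turn": 0},{"dx": -2.2,"dy": 0,"dz": -0.2,"jaw": 0.7,"turn": 0},{"dx": -2.2,"dy": 0,"dz": -0.2,"jaw": 0.7,"turn": 0}]}}

```text
time: 22.9
tool_pos: [0.5275, 0.0637, 0.0742]
tool_rot: [-0.003, 0.159, 0.987, 0.0]
contact_force: [-10.8, 3.5, 11.4]
gripper_width: 0.678
grasp_force: 67.2
```

Request:
{"api": "apply_moves", "payload": {"series": [{"dx": 1,"dy": 1.2,"dz": -0.4,"jaw": 0.7,"turn": 0},{"dx": 1,"dy": 2.4,"dz": -0.5,"jaw": 0.7,"turn": 0},{"dx": 1,"dy": 3.6,"dz": -0.5,"jaw": 0.7,"turn": 0},{"dx": 1,"dy": 4.8,"dz": -0.5,"jaw": 0.7,"turn": 0},{"dx": 1,"dy": 5.8,"dz": -0.5,"jaw": 0.7,"turn": 0}]}}

```text
time: 23.32
tool_pos: [0.5287, 0.0674, 0.0743]
tool_rot: [-0.002, 0.159, 0.987, -0.002]
contact_force: [-9.0, -5.1, 6.9]
gripper_width: 0.68
grasp_force: 66.8
```

Request:
{"api": "apply_moves", "payload": {"series": [{"dx": 0,"dy": 0.8,"dz": 0,"jaw": 0.7,"turn": 0},{"dx": 0,"dy": 1.6,"dz": 0,"jaw": 0.7,"turn": 0},{"dx": 0,"dy": 2.2,"dz": 0,"jaw": 0.7,"turn": 0},{"dx": 0,"dy": 2.2,"dz": 0,"jaw": 0.7,"turn": 0}]}}

```text
time: 23.65
tool_pos: [0.5293, 0.0691, 0.0743]
tool_rot: [-0.002, 0.159, 0.987, -0.002]
contact_force: [-9.9, -6.6, 8.0]
gripper_width: 0.685
grasp_force: 66.8
```

```bash
python3 go.py f 6.7 4.6 74
```

```text
t 23.65 d [0.8 0.1 0.3] turn -0.0011 now [529.3  69.1  74.3] yaw -18.26 F [-9.9 -6.6  8. ]
```

Request:
{"api": "apply_moves", "payload": {"series": [{"dx": 0,"dy": 0.7,"dz": 0,"jaw": 0.7,"turn": 0},{"dx": 0,"dy": 1.4,"dz": 0,"jaw": 0.7,"turn": 0},{"dx": 0,"dy": 1.4,"dz": 0,"jaw": 0.7,"turn": 0}]}}

```text
time: 23.9
tool_pos: [0.5293, 0.0693, 0.0744]
tool_rot: [-0.003, 0.158, 0.987, -0.004]
contact_force: [-10.9, -11.5, 9.8]
gripper_width: 0.683
grasp_force: 67.0
```

Request:
{"api": "apply_moves", "payload": {"series": [{"dx": 0.8,"dy": -2.2,"dz": -0.5,"jaw": 0.7,"turn": 0},{"dx": 0.8,"dy": -2.2,"dz": -0.5,"jaw": 0.15,"turn": 0},{"dx": 0.8,"dy": -2.2,"dz": -0.5,"jaw": 0.15,"turn": 0},{"dx": 0.8,"dy": -2.2,"dz": 2.5,"jaw": 0.15,"turn": 0}]}}

```text
time: 24.23
tool_pos: [0.531, 0.0704, 0.0728]
tool_rot: [0.001, 0.159, 0.987, 0.0]
contact_force: [-0.4, -0.2, -0.0]
gripper_width: 0.847
grasp_force: 0.0
```

Request:
{"api": "apply_moves", "payload": {"series": [{"dx": 0,"dy": 2,"dz": 0,"jaw": 0.15,"turn": 0},{"dx": 0,"dy": 4,"dz": 0,"jaw": 0.15,"turn": 0},{"dx": 0,"dy": 6,"dz": 0,"jaw": 0.15,"turn": 0},{"dx": 0,"dy": 7.5,"dz": 0,"jaw": 0.15,"turn": 0},{"dx": 0,"dy": 7.5,"dz": 0,"jaw": 0.15,"turn": 0}]}}

```text
time: 24.65
tool_pos: [0.5316, 0.0752, 0.0717]
tool_rot: [-0.001, 0.158, 0.987, -0.003]
contact_force: [-3.6, -10.5, 1.0]
gripper_width: 0.851
grasp_force: 5.5
```

```bash
python3 go.py f 6.7 4.6 74
```

```text
t 24.65 d [ 1.  -6.4 -2.2] turn 0.0004 now [531.6  75.2  71.7] yaw -18.18 F [ -3.6 -10.5   1. ]
```

Request:
{"api": "apply_moves", "payload": {"series": [{"dx": 0,"dy": -3,"dz": 0,"jaw": 0.1,"turn": 0},{"dx": 0,"dy": -6,"dz": -5,"jaw": 0.1,"turn": 0},{"dx": 0,"dy": -6,"dz": -40,"jaw": 0.1,"turn": 0},{"dx": 0,"dy": -6,"dz": -80,"jaw": 0.5,"turn": 0},{"dx": 0,"dy": -6,"dz": -120,"jaw": 1,"turn": 0}]}}

```text
time: 25.07
tool_pos: [0.5297, 0.072, 0.1931]
tool_rot: [-0.001, 0.159, 0.987, 0.0]
contact_force: [0.9, 0.6, -0.6]
gripper_width: 0.636
grasp_force: 0.0
```

Request:
{"api": "apply_moves", "payload": {"series": [{"dx": 0,"dy": -20,"dz": -35,"jaw": 1,"turn": 0},{"dx": 0,"dy": -50,"dz": -60,"jaw": 1,"turn": 0},{"dx": 0,"dy": -85,"dz": -80,"jaw": 1,"turn": 0},{"dx": 0,"dy": -120,"dz": -100,"jaw": 1,"turn": 0},{"dx": 0,"dy": -155,"dz": -120,"jaw": 1,"turn": 0}]}}

```text
time: 25.48
tool_pos: [0.4813, -0.0762, 0.3143]
tool_rot: [0.001, 0.158, 0.987, 0.0]
contact_force: [0.8, -0.1, -0.4]
gripper_width: 0.002
grasp_force: 0.0
```

```bash
cat > look.py <<'E'
from fit import *
from go import fix
a=grab_frame("scene");b=grab_frame("top")
def F(x,y,z): return [*(fix(x,y)/1e3),z/1e3]
def H(th,r,n): return F(115-r*np.cos(th)+n*np.sin(th),0,85+r*np.sin(th)+n*np.cos(th))
for nm,f in(("scene",a),("top",b)):
    for o in spotter.outline_of(f,"clamp_handle"):
        ys,xs=np.nonzero(o["region"]);print(nm,round(o["conf"],2),np.round(o["extent"]),"cen",xs.mean().round(1),ys.mean().round(1))
    for th in(-.1,0,.1,.5,1.5,1.6,1.7,1.8,1.9): print(th,proj(f,[H(th,145,5),H(th,167.5,5)]).round(1).tolist())
save(a,"sa.png");save(b,"tb.png")
s=np.array([p*4 for p in (0,)])
x=cv2.resize(cv2.imread("pics/sa.png")[175:285,280:380],(400,440),interpolation=cv2.INTER_CUBIC)
y=cv2.resize(cv2.imread("pics/tb.png")[115:225,270:370],(400,440),interpolation=cv2.INTER_CUBIC)
import time;cv2.imwrite("pics/look%d.png"%time.time(),np.hstack([x,y]));cv2.imwrite("pics/look.png",np.hstack([x,y]))
E
python3 look.py; python3 go.py f 185 0 310
```

```text
scene 0.84 [334. 220. 348. 251.] cen 341.2 234.9
-0.1 [[328.0, 202.6], [326.7, 196.8]]
0 [[328.1, 199.6], [326.8, 193.3]]
0.1 [[328.4, 197.0], [327.1, 190.1]]
0.5 [[330.4, 190.7], [329.3, 182.4]]
1.5 [[340.3, 213.3], [340.8, 207.3]]
1.6 [[341.5, 218.6], [342.2, 213.4]]
1.7 [[342.6, 224.2], [343.5, 220.1]]
1.8 [[343.6, 230.2], [344.8, 227.1]]
1.9 [[344.6, 236.5], [346.0, 234.5]]
top 0.74 [320. 119. 337. 151.] cen 327.2 134.8
-0.1 [[309.1, 194.9], [306.8, 201.8]]
0 [[309.0, 194.6], [306.7, 201.5]]
0.1 [[309.0, 193.8], [306.6, 200.8]]
0.5 [[310.7, 186.2], [308.4, 192.3]]
1.5 [[323.9, 143.0], [323.8, 141.9]]
1.6 [[325.5, 138.1], [325.7, 136.1]]
1.7 [[327.2, 133.4], [327.7, 130.6]]
1.8 [[328.7, 128.9], [329.5, 125.3]]
1.9 [[330.2, 124.6], [331.3, 120.3]]
t 25.68 d [-176.6  148.6    4. ] turn -0.0028 now [482.1 -75.9 313.4] yaw -18.36 F [-0.3 -0.3 -0.8]
```

View pics/look.png

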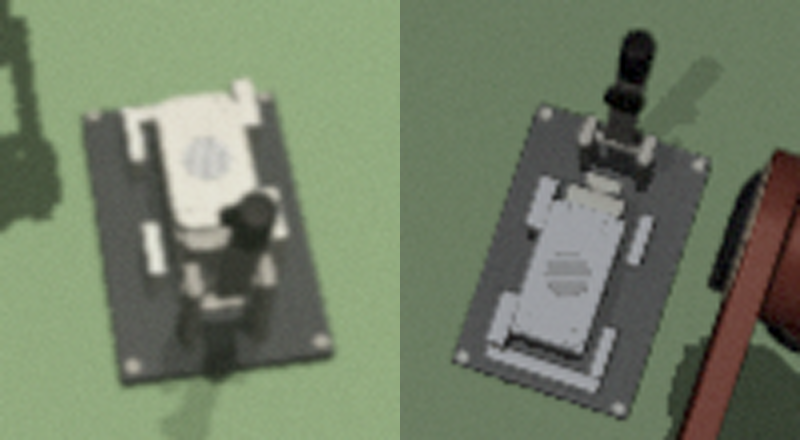

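Request:
{"api": "apply_moves", "payload": {"series": [{"dx": -30,"dy": 23,"dz": 0,"jaw": 1,"turn": 0},{"dx": -60,"dy": 46,"dz": 0,"jaw": 1,"turn": 0},{"dx": -90,"dy": 70,"dz": 0,"jaw": 1,"turn": 0},{"dx": -120,"dy": 93,"dz": 0,"jaw": 1,"turn": 0},{"dx": -150,"dy": 116,"dz": 0,"jaw": 1,"turn": 0}]}}

```text
time: 26.1
tool_pos: [0.6619, -0.0093, 0.3101]
tool_rot: [-0.001, 0.157, 0.988, 0.0]
contact_force: [-0.1, -0.6, 0.6]
gripper_width: -0.001
grasp_force: 0.0
```

Request:
{"api": "apply_moves", "payload": {"series": [{"dx": -25,"dy": 16,"dz": 0,"jaw": 1,"turn": 0},{"dx": -42,"dy": 32,"dz": 0,"jaw": 1,"turn": 0},{"dx": -42,"dy": 32,"dz": 0,"jaw": 1,"turn": 0},{"dx": -42,"dy": 32,"dz": 0,"jaw": 1,"turn": 0}]}}

```text
time: 26.43
tool_pos: [0.7107, 0.0073, 0.3094]
tool_rot: [-0.002, 0.157, 0.988, 0.0]
contact_force: [0.2, -0.1, -0.2]
gripper_width: -0.0
grasp_force: 0.0
```

```bash
python3 go.py f 200 0 245
```

```text
t 26.43 d [-1.2 -2.4 64.4] turn 0.002 now [710.7   7.3 309.4] yaw -18.09 F [ 0.2 -0.1 -0.2]
```

Request:
{"api": "apply_moves", "payload": {"series": [{"dx": 0,"dy": -1.5,"dz": 16,"jaw": 1,"turn": 0},{"dx": 0,"dy": -1.5,"dz": 34,"jaw": 1,"turn": 0},{"dx": 0,"dy": -1.5,"dz": 52,"jaw": 1,"turn": 0},{"dx": 0,"dy": -1.5,"dz": 64,"jaw": 1,"turn": 0},{"dx": 0,"dy": -1.5,"dz": 64,"jaw": 1,"turn": 0}]}}

```text
time: 26.85
tool_pos: [0.7076, 0.004, 0.2437]
tool_rot: [-0.004, 0.159, 0.987, -0.0]
contact_force: [-0.3, -0.2, -0.5]
gripper_width: -0.0
grasp_force: 0.0
```

Request:
{"api": "apply_moves", "payload": {"series": [{"dx": 8,"dy": 0,"dz": 0,"jaw": 1,"turn": 0},{"dx": 16,"dy": 0,"dz": 0,"jaw": 1,"turn": 0},{"dx": 24,"dy": 0,"dz": 0,"jaw": 1,"turn": 0},{"dx": 32,"dy": 0,"dz": -1,"jaw": 1,"turn": 0},{"dx": 40,"dy": 0,"dz": -2,"jaw": 1,"turn": 0}]}}

```text
time: 27.27
tool_pos: [0.6725, 0.0161, 0.2529]
tool_rot: [0.003, 0.159, 0.987, 0.0]
contact_force: [2.5, -1.1, 2.1]
gripper_width: -0.002
grasp_force: 1.5
```

```bash
python3 go.py f 143 0 252
```

```text
t 27.27 d [17.1  1.1  0.8] turn -0.0011 now [672.5  16.1 252.9] yaw -18.27 F [ 2.5 -1.1  2.1]
```

Request:
{"api": "apply_moves", "payload": {"series": [{"dx": 9,"dy": 1,"dz": 0,"jaw": 1,"turn": 0},{"dx": 18,"dy": 1,"dz": -1,"jaw": 1,"turn": 0},{"dx": 30,"dy": 1,"dz": -2,"jaw": 1,"turn": 0},{"dx": 44,"dy": 1,"dz": -2,"jaw": 1,"turn": 0},{"dx": 58,"dy": 1,"dz": -1,"jaw": 1,"turn": 0}]}}

```text
time: 27.68
tool_pos: [0.6163, 0.0355, 0.251]
tool_rot: [-0.0, 0.159, 0.987, -0.0]
contact_force: [2.4, -0.5, 0.4]
gripper_width: -0.001
grasp_force: 1.1
```

```bash
python3 go.py f 59 0 239
```

```text
t 27.68 d [41.7  0.2 12. ] turn -0.0012 now [616.3  35.5 251. ] yaw -18.27 F [ 2.4 -0.5  0.4]
```

Request:
{"api": "apply_moves", "payload": {"series": [{"dx": 14,"dy": 0,"dz": 2,"jaw": 1,"turn": 0},{"dx": 28,"dy": 0,"dz": 6,"jaw": 1,"turn": 0},{"dx": 42,"dy": 0,"dz": 12,"jaw": 1,"turn": 0},{"dx": 54,"dy": 0,"dz": 20,"jaw": 1,"turn": 0},{"dx": 66,"dy": 0,"dz": 28,"jaw": 1,"turn": 0}]}}

```text
time: 28.1
tool_pos: [0.5533, 0.0564, 0.2231]
tool_rot: [-0.0, 0.159, 0.987, 0.0]
contact_force: [1.9, -1.2, 1.3]
gripper_width: 0.002
grasp_force: 0.9
```

```bash
python3 go.py f -5.5 0 178
```

```text
t 28.1 d [39.7  0.1 45.1] turn -0.0009 now [553.3  56.4 223.1] yaw -18.25 F [ 1.9 -1.2  1.3]
```

Request:
{"api": "apply_moves", "payload": {"series": [{"dx": 12,"dy": 0,"dz": 10,"jaw": 1,"turn": 0},{"dx": 27,"dy": 0,"dz": 26,"jaw": 1,"turn": 0},{"dx": 40,"dy": 0,"dz": 45,"jaw": 1,"turn": 0},{"dx": 46,"dy": 0,"dz": 59,"jaw": 1,"turn": 0},{"dx": 51,"dy": 0,"dz": 70,"jaw": 1,"turn": 0}]}}

```text
time: 28.52
tool_pos: [0.5042, 0.0724, 0.1513]
tool_rot: [-0.002, 0.158, 0.987, 0.0]
contact_force: [0.4, 0.3, 1.4]
gripper_width: 0.001
grasp_force: 0.7
```

Request:
{"api": "apply_moves", "payload": {"series": [{"dx": 2,"dy": 0,"dz": 6,"jaw": 1,"turn": 0},{"dx": 3,"dy": 0,"dz": 12,"jaw": 1,"turn": 0},{"dx": 4,"dy": 0,"dz": 17,"jaw": 1,"turn": 0},{"dx": 5,"dy": 0,"dz": 22,"jaw": 1,"turn": 0},{"dx": 5,"dy": 0,"dz": 26,"jaw": 1,"turn": 0}]}}

```text
time: 28.93
tool_pos: [0.5019, 0.0733, 0.1271]
tool_rot: [0.0, 0.159, 0.987, 0.0]
contact_force: [-2.2, 0.0, 1.0]
gripper_width: -0.001
grasp_force: 0.7
```

```bash
python3 go.py f -24 0 121
```

```text
t 28.93 d [4.1 0.1 6.1] turn -0.0013 now [501.9  73.3 127.1] yaw -18.28 F [-2.2  0.   1. ]
```

Small forces, following nicely. Feel down to the pad landing.

Request:
{"api": "apply_moves", "payload": {"series": [{"dx": 0.5,"dy": 0,"dz": 1.5,"jaw": 1,"turn": 0},{"dx": 1,"dy": 0,"dz": 3,"jaw": 1,"turn": 0},{"dx": 1,"dy": 0,"dz": 4.5,"jaw": 1,"turn": 0},{"dx": 1,"dy": 0,"dz": 6,"jaw": 1,"turn": 0},{"dx": 1,"dy": 0,"dz": 6,"jaw": 1,"turn": 0}]}}

```text
time: 29.35
tool_pos: [0.5007, 0.0736, 0.1211]
tool_rot: [0.0, 0.159, 0.987, 0.0]
contact_force: [0.4, -0.0, 1.0]
gripper_width: -0.004
grasp_force: 0.0
```

Request:
{"api": "apply_moves", "payload": {"series": [{"dx": 0,"dy": 0,"dz": 1,"jaw": 1,"turn": 0},{"dx": 0,"dy": 0,"dz": 2,"jaw": 1,"turn": 0},{"dx": 0,"dy": 0,"dz": 3,"jaw": 1,"turn": 0},{"dx": 0,"dy": 0,"dz": 4,"jaw": 1,"turn": 0},{"dx": 0,"dy": 0,"dz": 4,"jaw": 1,"turn": 0}]}}

```text
time: 29.77
tool_pos: [0.5009, 0.0737, 0.1207]
tool_rot: [-0.001, 0.159, 0.987, -0.0]
contact_force: [-10.6, -0.3, 18.7]
gripper_width: -0.002
grasp_force: 9.7
```

Request:
{"api": "apply_moves", "payload": {"series": [{"dx": 0,"dy": 0,"dz": -4,"jaw": 1,"turn": 0},{"dx": 0,"dy": 0,"dz": -15,"jaw": 1,"turn": 0},{"dx": 0,"dy": 0,"dz": -45,"jaw": 1,"turn": 0},{"dx": 0,"dy": 0,"dz": -80,"jaw": 1,"turn": 0},{"dx": 0,"dy": -20,"dz": -110,"jaw": 1,"turn": 0}]}}

```text
time: 30.18
tool_pos: [0.4945, 0.0562, 0.229]
tool_rot: [0.0, 0.157, 0.988, 0.001]
contact_force: [1.2, 0.1, 1.1]
gripper_width: 0.002
grasp_force: 0.0
```

Request:
{"api": "apply_moves", "payload": {"series": [{"dx": 0,"dy": -39,"dz": 0,"jaw": 1,"turn": 0},{"dx": 0,"dy": -78,"dz": 0,"jaw": 1,"turn": 0},{"dx": 0,"dy": -117,"dz": 0,"jaw": 1,"turn": 0},{"dx": 0,"dy": -150,"dz": 0,"jaw": 1,"turn": 0},{"dx": 0,"dy": -150,"dz": 0,"jaw": 1,"turn": 0}]}}

```text
time: 30.6
tool_pos: [0.4459, -0.0919, 0.2276]
tool_rot: [0.0, 0.162, 0.987, -0.001]
contact_force: [0.4, 0.1, 0.3]
gripper_width: 0.0
grasp_force: 0.0
```

```bash
python3 look.py | grep -E "scene|top|^0 |^0.1|-0.1"
```

```text
scene 0.58 [324. 186. 342. 244.] cen 332.0 217.2
-0.1 [[328.0, 202.6], [326.7, 196.8]]
0 [[328.1, 199.6], [326.8, 193.3]]
0.1 [[328.4, 197.0], [327.1, 190.1]]
top 0.6 [304. 148. 329. 202.] cen 315.6 174.4
-0.1 [[309.1, 194.9], [306.8, 201.8]]
0 [[309.0, 194.6], [306.7, 201.5]]
0.1 [[309.0, 193.8], [306.6, 200.8]]
```

View pics/look.png

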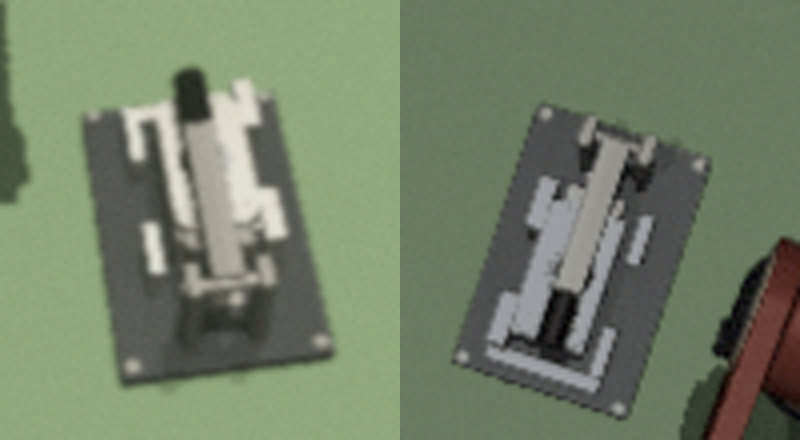

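The clamp arm is level over the stack: its handle is at about crop (190,95) in the scene view and (560,320) in the top view. The stack sits against the fence and stop, and the robot is clear, so I'm handing in.

```bash
python3 -c "
from plant import ticket
print(ticket.job_done())"
```

```text
the job is handed in; nothing more can be done
None
```

I built the stack (block, spacer, cover), pushed each part against the stop and fence in turn, swung the clamp arm level onto the cover, and handed the job in at about 31 s; no verdict came back.

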